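Make up two sewing kits

TASK

Make up the two sewing kits from the stock on the table: the yellow tray gets the orange spool, the purple spool and the pink bobbin box; the blue tray gets the green spool and the red-lidded button jar. In each tray the box or jar goes in the white-lined end compartment and each spool gets a plain compartment to itself, everything standing upright and flat on the tray floor. Leave the white spool and the brass pin tin where they are, and knock nothing over.

Things in the scene. Friction and masses are not known exactly. Their poses are not given: they have to be found in the camera images.
- tray_yellow: mustard-yellow kit tray, fixed: it does not move. Outside 82 mm (x) by 238 mm (y), rims and dividers 12 mm high and 4 mm thick, floor 3 mm thick. Three equal compartments in a row along y, each 74 x 74 mm inside, centred at y = -78, 0 and +78 mm on the tray's x = 0; the one at y = +78 mm is white-lined, the other two are plain. Origin at the centre of the underside, z up.
- tray_blue: blue kit tray, fixed: it does not move. Outside 82 mm (x) by 238 mm (y), rims and dividers 12 mm high and 4 mm thick, floor 3 mm thick. Three equal compartments in a row along y, each 74 x 74 mm inside, centred at y = -78, 0 and +78 mm on the tray's x = 0; the one at y = +78 mm is white-lined, the other two are plain. Origin at the centre of the underside, z up.
- spool_orange: Orange sewing-thread spool, loose, standing upright: cylinder 40 mm across, 52 mm high, about 70 g. Origin at the centre of the underside, z up. To be kitted.
- spool_purple: Purple sewing-thread spool, loose, standing upright: cylinder 40 mm across, 52 mm high, about 70 g. Origin at the centre of the underside, z up. To be kitted.
- spool_green: Dark green sewing-thread spool, loose, standing upright: cylinder 40 mm across, 52 mm high, about 70 g. Origin at the centre of the underside, z up. To be kitted.
- bobbin_box: pink bobbin box, loose, closed and rigid: block 38 mm (x) by 56 mm (y) by 36 mm high, about 90 g. Origin at the centre of the underside, z up. To be kitted.
- button_jar: button jar with a red lid and clear sides showing coloured buttons, loose, closed: cylinder 46 mm across, 58 mm high, about 120 g. Origin at the centre of the underside, z up. To be kitted.
- spool_white: White sewing-thread spool, loose, standing upright: cylinder 40 mm across, 52 mm high, about 70 g. Origin at the centre of the underside, z up. Stays where it is.
- pin_tin: round brass pin tin, loose, closed: cylinder 50 mm across, 28 mm high, about 80 g. Origin at the centre of the underside. Stays where it is.
Mind the look-alikes: they are no part of the job. Of the things that look like the spool_green, the larger one is meant.

How it is judged:
At the end, for the whole second after the job is handed in: Every kit piece is in its compartment as the goal says (spools either way round): centre within 26 mm of the compartment's centre in x and y, underside under 8 mm above the tray's, tilt under 0.12 rad, at rest. White spool and pin tin upright, at rest, within 25 mm of their start (x of spool_orange in the frame of tray_yellow between -0.026 and 0.026 m and z of spool_orange in the frame of tray_yellow between -0.002 and 0.008 m and angle between each of spool_orange, spool_purple, bobbin_box, spool_green, button_jar, spool_white, pin_tin's own z axis and vertical below 0.12 rad and linear speed of each of spool_orange, spool_purple, bobbin_box, spool_green, button_jar, spool_white, pin_tin below 0.02 m/s and angular speed of each of spool_orange, spool_purple, bobbin_box, spool_green, button_jar below 0.3 rad/s and x of spool_purple in the frame of tray_yellow between -0.026 and 0.026 m and z of spool_purple in the frame of tray_yellow between -0.002 and 0.008 m and x of bobbin_box in the frame of tray_yellow between -0.026 and 0.026 m and z of bobbin_box in the frame of tray_yellow between -0.002 and 0.008 m and x of spool_green in the frame of tray_blue between -0.026 and 0.026 m and z of spool_green in the frame of tray_blue between -0.002 and 0.008 m and x of button_jar in the frame of tray_blue between -0.026 and 0.026 m and z of button_jar in the frame of tray_blue between -0.002 and 0.008 m and ((y of spool_orange in the frame of tray_yellow between -0.026 and 0.026 m and y of spool_purple in the frame of tray_yellow between -0.104 and -0.052 m) or (y of spool_orange in the frame of tray_yellow between -0.104 and -0.052 m and y of spool_purple in the frame of tray_yellow between -0.026 and 0.026 m)) and (y of spool_green in the frame of tray_blue between -0.026 and 0.026 m or y of spool_green in the frame of tray_blue between -0.104 and -0.052 m) and y of bobbin_box in the frame of tray_yellow between 0.052 and 0.104 m and y of button_jar in the frame of tray_blue between 0.052 and 0.104 m and distance of each of spool_white, pin_tin from where it was at the start of the episode below 0.025 m); the robot touches nothing.
It fails at once if one of the spools, the box, the jar or the tin is knocked over (tilted more than 0.8 rad) (angle between any of spool_orange, spool_purple, bobbin_box, spool_green, button_jar, spool_white, pin_tin's own z axis and vertical above 0.8 rad).
It fails at once if the white spool or the pin tin is moved more than 25 mm (distance of any of spool_white, pin_tin from where it was at the start of the episode above 0.025 m).
It also fails if it takes over 120 s, if anything falls off the work surface, if the arm or the gripper's body presses on something with over 40 N, if the wrist force passes 120 N, or if a joint passes its speed limit or range.

ROBOT

A 7-joint arm with a two-finger parallel gripper is mounted at the origin on the work surface. World frame = base frame: x ahead of the robot, y to its left, z up, the work surface at z = 0. Lengths are in m, angles in rad, forces in N, time in s.
With the tool pointing down it reaches from about 0.4 to 0.875 m from the base axis. Payload 19.3 kg.
Tool frame: the origin (TCP) lies at the very end of the fingers, on their centre line; the grasp point (between the pads) lies bot.grasp_offset behind it (bot.grasp_offset is the distance from the TCP to the grasp point, in m); z points along the fingers, y is the direction in which the jaws open and shut (so a half turn about z gives the same grasp; the last joint's range is limited). The gripper opens to 85 mm and grips with 20 to 120 N. Pads are 22 mm wide; open, the fingers measure 114 mm over their backs; the gripper's body (76 mm by 85 mm) begins 54 mm behind the grasp point. The pads swing forward as they close: fully open they stand 13 mm farther back than shut.
Start: joints at [1.113, 0.521, -0.036, 1.599, 0.021, 1.021, -0.113], TCP at [0.236, -0.579, 0.231] pointing down, gripper open.
Joint ranges: [-2.91, 2.91], [-0.3, 2.13], [-1.5, 1.42], [0.17, 2.43], [-1.26, 4.41], [0.16, 1.93], [-2.52, 2.52]. Speed limits (rad/s): [1.89, 1.89, 2.39, 2.39, 3.01, 3.01, 3.01].

INTERFACE

Orientations are given as [roll, pitch, yaw] about the fixed x, y, z axes, in that order (R = Rz(yaw) Ry(pitch) Rx(roll)).
In Python, from workcell import bot gives the robot as it stands. The module is installed in compiled form; this text tells all that it offers.
- The arm moves only by the shell command python3 -m handwheel 'ROWS' [OPENING] [FORCE]. ROWS is JSON, a list of rows, each a list of 6 numbers: the shift along the tool's x, y, z as a fraction of full scale, then the turn, a rotation vector about the tool's x, y, z as a fraction of full scale. In form: [[x, y, z, rx, ry, rz], ...]. A call has 1 to 8 rows; each row shifts and turns the commanded pose from where the row before left it, along the tool's axes as they then stand; what a row does not reach is not made up. Full scale, the value 1, is 0.025 m for a shift and 360 degrees for a turn. A row lasts 1/8 s, in which the tool goes at most 62.5 mm and 10.7 degrees, less where a joint would pass 70% of its speed; a pose out of reach is approached as far as the arm can. A call with a number of a shift or a turn outside -1 to 1 is refused whole. A call with a gripper value outside its range is refused whole. OPENING is the closure, from -1 (fully open) to 1 (shut), set as the call begins (- or left out, the last holds). The fingers move at their own pace and stop on an object; FORCE is the grip in N (left out, the last holds). Time passes only in rows, so rows that do not move let the fingers close. It gives the time, the measured TCP pose, the force and the opening at its end, in the units of the state.
- bot.observe(): the state, without advancing time (a new reading comes with each control period).
- bot.grab_frame(name): name is "scene" or "side" or "wrist"; returns a dict with "pixels" (480x640x3 uint8, blue, green, red), "vertical_fov" (degrees; the focal length in pixels is half the picture's height over the tangent of half this angle, whatever the lens; pixels are square), "cx", "cy" (the principal point, pixels), "R" (3x3) and "t" (3): a world point X has camera coordinates R X + t. Camera axes: x right, y down, z forward; pixel columns grow to the right and rows downward; lengths in m; the calibration is good to about 2 mm. A picture is of the moment at which its call begins. There is no depth.
- bot.job_done(): hands the job in, once; it reports no verdict.
Trained networks look in a picture, given as the dict that the camera call returned (one of the last four; its "shot" number tells which), for a name from the list of things; names that differ only in an ending like _2 or _b are one class to them, and where a whole thing is asked for, a point or a joint stands for the part that bears it (a point fixed in the world has none). Each returns a list of dicts, best first, with "score" (0 to 1); they miss things now and then, are a little off and sometimes report something else, mostly with a low value. They report only what shows in the picture. A call takes as long as a camera call. They do not tell look-alikes from the thing itself.
- bot.trace(picture, thing): "region" (480x640 bool, what is visible of it) and "point" ([column, row] in pixels, amid what is visible of it).
The state is a dict: "clock": time; "qpos": joint angles; "qd": joint speeds; "joint_efforts": joint torques, N m; "position": TCP position; "tool_rot": TCP orientation; "force": force on the tool from outside, world axes, zero at the start; "moment": the same for the moment, N m; "grip_width": finger opening in m.
Only numpy, scipy, OpenCV 4.12 (cv2) and the standard library are available. Lean on these libraries where they do the work, as an engineer would, in place of code of your own. Each camera call takes 0.05 s, during which the arm holds its last target.

## Working session

There is one attempt and no reset: what is moved stays moved. The work goes in short steps, Python scripts to look and compute and a shell command to move; the robot and the scene stay as the last step left them, time stands still between calls to the robot, and variables do not carry over. Pictures are saved under pics/ and viewed, and the job is handed in when it is done.

```bash
mkdir -p pics; python3 - <<'E'
from workcell import bot
import cv2
print(bot.observe(), bot.grasp_offset)
for n in ["scene","side","wrist"]:
    f=bot.grab_frame(n); cv2.imwrite(f"pics/{n}0.png",f["pixels"]); print(n,f["vertical_fov"],f["cx"],f["cy"],f["R"],f["t"])
E
```

```text
{'clock': 0.0, 'qpos': array([ 1.11279625,  0.52202674, -0.0362982 ,  1.60000345,  0.02122557,
        1.02108829, -0.11276045]), 'qd': array([-0.00039326, -0.00062651,  0.00092842, -0.00174975,  0.00052621,
        0.00050867,  0.00078482]), 'joint_efforts': array([-6.32136616e-04, -9.27068567e+01,  1.97963633e+00, -3.69920182e+01,
        1.78308453e-02,  8.13903665e-03,  2.29773013e-05]), 'position': array([ 0.23616266, -0.5783032 ,  0.23071977]), 'tool_rot': array([-3.14045817e+00,  1.17254040e-04,  3.87817692e-01]), 'force': array([ 0.81540654, -1.02294999,  0.15708999]), 'moment': array([-0.00027143, -0.02609435, -0.02287039]), 'grip_width': 0.08500247827626681} 0.0187
scene 49.36276216078281 314.1868671311649 250.6727951158919 [[-0.15951417  0.98715959 -0.00843639]
 [ 0.78500094  0.12165636 -0.60743169]
 [-0.59860567 -0.10351654 -0.79432712]] [ 0.07536762 -0.35702517  1.35331761]
side 49.59108262166283 318.50356203390663 242.24817775071253 [[-0.99212777 -0.1226671   0.02520474]
 [-0.08551237  0.51656551 -0.85196697]
 [ 0.09148842 -0.8474154  -0.52298854]] [0.46186526 0.07468227 0.8479244 ]
wrist 63.663810784292494 318.94037377332427 243.44855969746408 [[ 0.37818096 -0.92573117 -0.00098196]
 [-0.89273827 -0.36498291  0.26420798]
 [-0.24494396 -0.09904179 -0.96446523]] [-0.62421138 -0.03454245  0.37868113]
```

View pics/scene0.png

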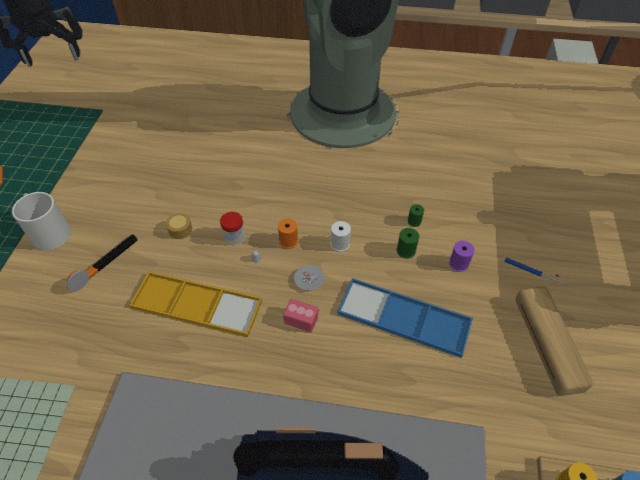

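View pics/side0.png

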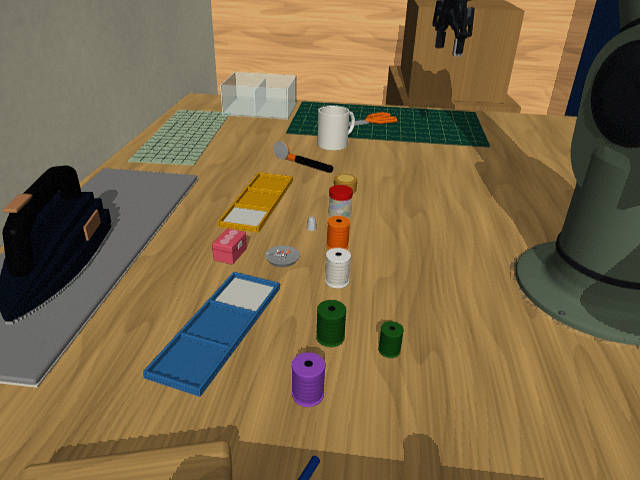

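View pics/wrist0.png

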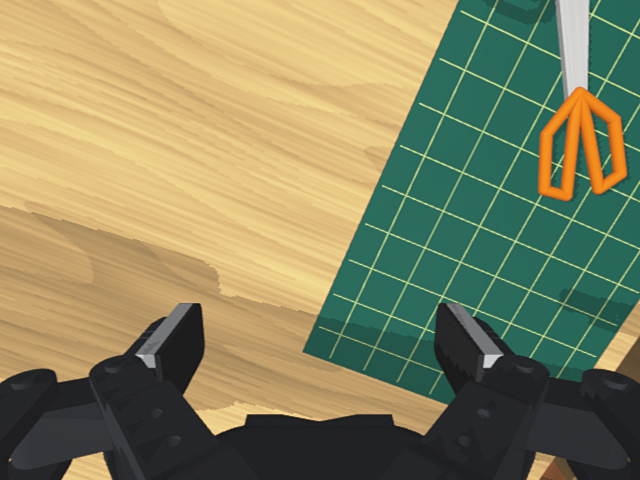

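```bash
cat > h.py <<'E'
import numpy as np,cv2
from scipy.optimize import minimize
from workcell import bot
CYL={'spool_orange':(.02,.052),'spool_purple':(.02,.052),'spool_green':(.02,.052),'button_jar':(.023,.058),'spool_white':(.02,.052),'pin_tin':(.025,.028)}
BOX={'bobbin_box':(.038,.056,.036),'tray_yellow':(.082,.238,.012),'tray_blue':(.082,.238,.012)}
def proj(f,X):
    C=X@np.array(f['R']).T+np.array(f['t']); fl=240/np.tan(np.radians(f['vertical_fov']/2))
    return np.c_[f['cx']+fl*C[:,0]/C[:,2], f['cy']+fl*C[:,1]/C[:,2]]
def ray(f,p,z):
    fl=240/np.tan(np.radians(f['vertical_fov']/2)); R=np.array(f['R'])
    d=R.T@np.array([(p[0]-f['cx'])/fl,(p[1]-f['cy'])/fl,1]); o=-R.T@np.array(f['t'])
    return o+d*(z-o[2])/d[2]
def pts(n,p,z0=0):
    if n in CYL:
        r,h=CYL[n]; a=np.linspace(0,2*np.pi,40); c=np.c_[r*np.cos(a),r*np.sin(a)]
        yaw=0
    else:
        w,l,h=BOX[n]; c=np.array([[1,1],[1,-1],[-1,-1],[-1,1]])*[w/2,l/2]; yaw=p[2]
    R=np.array([[np.cos(yaw),-np.sin(yaw)],[np.sin(yaw),np.cos(yaw)]]); c=c@R.T+p[:2]
    return np.r_[np.c_[c,np.full(len(c),z0)],np.c_[c,np.full(len(c),z0+h)]]
def fit(n,obs,z0=0):
    S=4
    def cost(p):
        s=0
        for f,m in obs:
            q=proj(f,pts(n,p,z0)); hull=cv2.convexHull(q.astype(np.float32))
            ys,xs=np.where(m); x0=int(max(min(xs.min(),q[:,0].min())-3,0));y0=int(max(min(ys.min(),q[:,1].min())-3,0))
            x1=int(min(max(xs.max(),q[:,0].max())+3,640));y1=int(min(max(ys.max(),q[:,1].max())+3,480))
            mm=cv2.resize(m[y0:y1,x0:x1].astype(np.uint8),None,fx=S,fy=S,interpolation=0)
            im=np.zeros_like(mm); cv2.fillPoly(im,[np.round((hull-[x0-.5,y0-.5])*S).astype(np.int32)],1)
            s+=1-(mm&im).sum()/max(1,(mm|im).sum())
        return s/len(obs)
    f,m=obs[0]; ys,xs=np.where(m); c=ray(f,(xs.mean(),ys.mean()),z0+(CYL[n][1] if n in CYL else BOX[n][2])/2)[:2]
    best=None
    for yaw in ([0] if n in CYL else np.arange(0,np.pi,np.pi/8)):
        p0=np.r_[c,yaw] if n in BOX else c
        sx=np.vstack([p0]+[p0+e for e in np.diag([.01,.01,.2][:len(p0)])])
        r=minimize(cost,p0,method='Nelder-Mead',options=dict(initial_simplex=sx,xatol=1e-4,fatol=1e-4,maxiter=150))
        if best is None or r.fun<best.fun: best=r
    return best.x,best.fun
E
cat > m.py <<'E'
from h import *
fr=[bot.grab_frame(c) for c in('scene','side')]
for n in list(CYL)+list(BOX):
    obs=[]
    for f in fr:
        d=bot.trace(f,n)
        print(n,f['shot'],[(np.round(x['score'],2),np.round(x['point']),int(x['region'].sum())) for x in d[:3]])
        if n=='spool_green': d=sorted(d,key=lambda x:-x['region'].sum())
        obs.append((f,d[0]['region']) if d else None)
    for o in (obs[:1],obs[1:],obs):
        if None in o: continue
        p,c=fit(n,o); print('   ',np.round(p,4),round(c,3))
E
python3 m.py
```

```text
spool_orange 4 [(np.float64(0.61), array([286., 232.]), 535)]
spool_orange 5 [(np.float64(0.93), array([336., 232.]), 681)]
    [ 0.4385 -0.0606] 0.04
    [ 0.4396 -0.0633] 0.116
    [ 0.4392 -0.0605] 0.086
spool_purple 4 [(np.float64(0.55), array([459., 257.]), 573)]
spool_purple 5 [(np.float64(0.97), array([308., 378.]), 1604), (np.float64(0.49), array([339., 232.]), 681)]
    [0.4435 0.2904] 0.066
    [0.4432 0.292 ] 0.045
    [0.4433 0.291 ] 0.059
spool_green 4 [(np.float64(0.64), array([405., 242.]), 556)]
spool_green 5 [(np.float64(0.87), array([330., 321.]), 1152), (np.float64(0.57), array([388., 340.]), 719)]
    [0.4267 0.1841] 0.059
    [0.4266 0.1839] 0.104
    [0.4266 0.1841] 0.082
button_jar 4 [(np.float64(0.75), array([233., 230.]), 665)]
button_jar 5 [(np.float64(0.66), array([342., 201.]), 703)]
    [ 0.4433 -0.1754] 0.078
    [ 0.4454 -0.1802] 0.16
    [ 0.445  -0.1749] 0.122
spool_white 4 [(np.float64(0.72), array([339., 237.]), 454)]
spool_white 5 [(np.float64(0.58), array([338., 267.]), 883)]
    [0.4278 0.0486] 0.177
    [0.4302 0.0472] 0.074
    [0.4301 0.0479] 
[... 201 characters left out ...]
47
bobbin_box 4 [(np.float64(0.93), array([302., 316.]), 842)]
bobbin_box 5 [(np.float64(0.55), array([228., 244.]), 934)]
    [ 6.2050e-01 -7.0000e-04  2.9732e+00] 0.067
    [ 0.6213 -0.0007 -0.1386] 0.071
    [ 0.621  -0.0008 -0.14  ] 0.075
tray_yellow 4 [(np.float64(0.95), array([198., 305.]), 4962)]
tray_yellow 5 [(np.float64(0.85), array([257., 204.]), 2499)]
    [ 0.6172 -0.2058 -0.1064] 0.02
    [ 0.6174 -0.2052 -0.109 ] 0.025
    [ 0.6176 -0.2054 -0.1101] 0.023
tray_blue 4 [(np.float64(0.92), array([408., 316.]), 5267)]
tray_blue 5 [(np.float64(0.66), array([214., 335.]), 7718)]
    [ 0.5846  0.1886 -0.2353] 0.022
    [ 0.585   0.1899 -0.2362] 0.02
    [ 0.5846  0.1891 -0.2354] 0.023
```

```bash
cat > d.py <<'E'
# needed move to target: python3 d.py x y z  -> tool-axis units (of 25mm)
import sys,numpy as np
from scipy.spatial.transform import Rotation as Ro
from workcell import bot
s=bot.observe(); R=Ro.from_euler('xyz',s['tool_rot']).as_matrix()
print('t',s['clock'],'pos',np.round(s['position'],4),'rpy',np.round(s['tool_rot'],4),'w',round(s['grip_width'],4),'q',np.round(s['qpos'],2),'F',np.round(s['force'],1))
if len(sys.argv)>3:
    t=np.array([float(a) for a in sys.argv[1:4]]); print('units',np.round(R.T@(t-s['position'])/.025,3))
E
python3 -m handwheel '[[0,0,0,0,0,-0.0269],[0,0,0,0,0,-0.0269],[0,0,0,0,0,-0.0269],[0,0,0,0,0,-0.0269],[0,0,0,0,0,-0.0269],[0,0,0,0,0,-0.0269],[0,0,0,0,0,-0.0268],[0,0,0,0,0,0]]' -1 40
python3 d.py 0.4446 -0.175 0.13; python3 - <<'E'
from h import *
f=bot.grab_frame('scene'); print(ray(f,(416,222),0),ray(f,(255,260),0),ray(f,(309,277),.0))
E
```

```text
clock: 2.15
position: [0.2361, -0.5786, 0.2312]
tool_rot: [3.141, -0.0, 1.569]
force: [-0.8, 0.1, -0.4]
grip_width: 0.0851
t 2.15 pos [ 0.2361 -0.5786  0.2312] rpy [ 3.1414e+00 -2.0000e-04  1.5692e+00] w 0.0851 q [ 1.3   0.54 -0.32  1.59  0.19  1.05  0.93] F [-0.8  0.1 -0.4]
units [16.158  8.313  4.054]
[0.34478724 0.20174664 0.        ] [ 4.97475026e-01 -1.18550979e-01  1.11022302e-16] [ 0.52204685 -0.00246521  0.        ]
```

```bash
python3 -m handwheel '[[1,0.52,0,0,0,0],[1,0.52,0,0,0,0],[1,0.52,0,0,0,0],[1,0.52,0,0,0,0],[1,0.52,0,0,0,0],[1,0.52,0,0,0,0],[1,0.52,0,0,0,0],[1,0.52,0,0,0,0]]' >/dev/null
python3 -m handwheel '[[1,0.52,0,0,0,0],[1,0.52,0,0,0,0],[1,0.52,0,0,0,0],[1,0.52,0.5,0,0,0],[1,0.52,0.5,0,0,0],[1,0.52,1,0,0,0],[1,0.52,1,0,0,0],[1,0.5,1,0,0,0]]'
python3 -m handwheel '[[0.15,0,0,0,0,0],[0,0,0,0,0,0]]'
python3 d.py 0.4446 -0.175 0.02;python3 - <<'E'
from h import *
f=bot.grab_frame('wrist'); p=proj(f,pts('button_jar',[.4446,-.175])); im=f['pixels'].copy()
for a in p: cv2.circle(im,tuple(int(v) for v in np.round(a)),2,(255,0,255),-1)
cv2.imwrite('pics/w1.png',im)
E
```

```text
clock: 4.2
position: [0.4445, -0.178, 0.1307]
tool_rot: [3.141, 0.0, 1.565]
force: [0.7, -0.7, 0.5]
grip_width: 0.0853
clock: 4.45
position: [0.444, -0.1752, 0.1317]
tool_rot: [3.142, 0.0, 1.568]
force: [-0.4, 0.1, -0.7]
grip_width: 0.0853
t 4.45 pos [ 0.444  -0.1752  0.1317] rpy [3.1415e+00 4.0000e-04 1.5683e+00] w 0.0853 q [ 0.58  0.47 -0.42  2.05  0.3   0.68 -0.04] F [-0.4  0.1 -0.7]
units [0.011 0.022 4.468]
```

View pics/w1.png

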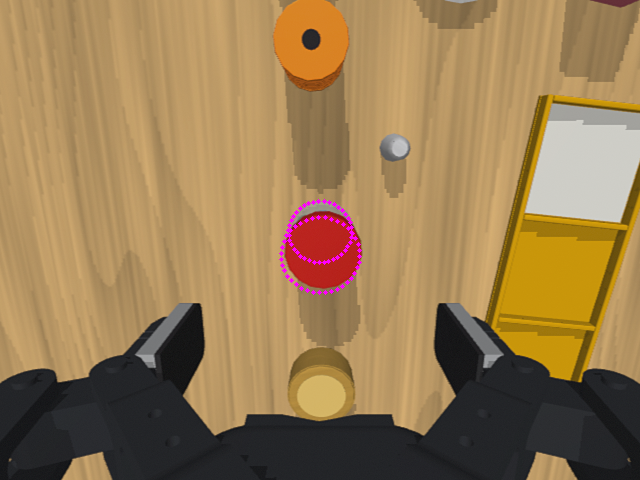

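```bash
python3 -m handwheel '[[0.05,0,0.7,0,0,0],[0,0,0.7,0,0,0],[0,0,0.7,0,0,0],[0,0,0.7,0,0,0],[0,0,0.7,0,0,0],[0,0,0.7,0,0,0],[0,0,0.2,0,0,0],[0,0,0,0,0,0]]'
python3 -m handwheel '[[0,0,0,0,0,0],[0,0,0,0,0,0],[0,0,0,0,0,0],[0,0,0,0,0,0],[0,0,0,0,0,0],[0,0,0,0,0,0]]' 1 40
python3 -m handwheel '[[0,0,-0.5,0,0,0],[0,0,-0.8,0,0,0],[0,0,-0.8,0,0,0],[0,0,-0.9,0,0,0],[0,0,-0.9,0,0,0],[0,0,0,0,0,0]]'
python3 d.py 0.5665 0.1131 0.11;python3 - <<'E'
from h import *
f=bot.grab_frame('wrist'); cv2.imwrite('pics/w2.png',f['pixels'])
E
```

```text
clock: 5.5
position: [0.4441, -0.1742, 0.0217]
tool_rot: [3.141, 0.0, 1.569]
force: [-0.3, -0.1, -0.1]
grip_width: 0.0855
clock: 6.25
position: [0.4444, -0.1739, 0.0219]
tool_rot: [3.141, 0.001, 1.57]
force: [-1.9, 1.0, 12.2]
grip_width: 0.045
clock: 7.0
position: [0.4447, -0.1741, 0.1206]
tool_rot: [3.139, 0.001, 1.57]
force: [-0.6, 0.3, -0.9]
grip_width: 0.045
t 7.0 pos [ 0.4447 -0.1741  0.1206] rpy [3.1389e+00 1.1000e-03 1.5700e+00] w 0.045 q [ 0.57  0.48 -0.42  2.06  0.32  0.65 -0.06] F [-0.6  0.3 -0.9]
units [11.491  4.86   0.425]
```

View pics/w2.png

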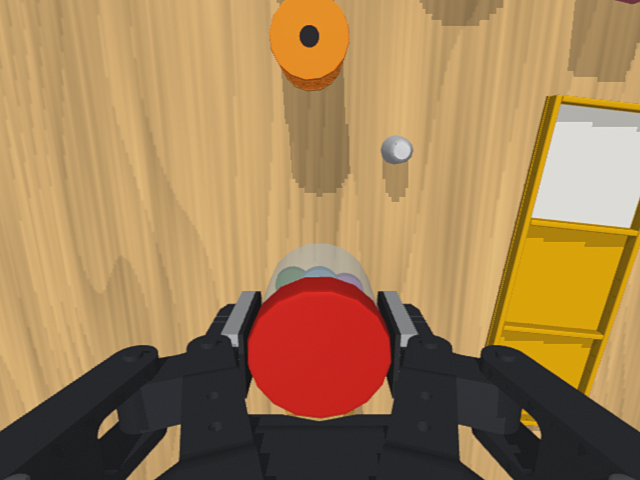

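```bash
python3 -m handwheel '[[0.5,0.2,0,0,0,0],[1,0.42,0,0,0,0],[1,0.42,0,0,0,0],[1,0.42,0,0,0,0],[1,0.42,0,0,0,0],[1,0.42,0,0,0,0],[1,0.42,0,0,0,0],[1,0.42,0,0,0,0]]'>/dev/null
python3 -m handwheel '[[1,0.42,0,0,0,0],[1,0.42,0,0,0,0],[1,0.42,0,0,0,0],[0.7,0.4,0.2,0,0,0],[0.29,0.06,0.6,0,0,0],[0,0,0.6,0,0,0],[0,0,0.6,0,0,0],[0,0,0,0,0,0]]'
python3 d.py 0.5665 0.1131 0.026;python3 - <<'E'
from h import *
f=bot.grab_frame('wrist'); cv2.imwrite('pics/w3.png',f['pixels'])
E
```

```text
clock: 9.05
position: [0.5648, 0.1126, 0.0674]
tool_rot: [-3.139, 0.001, 1.57]
force: [0.7, -0.2, -1.0]
grip_width: 0.0453
t 9.05 pos [0.5648 0.1126 0.0674] rpy [-3.1393e+00  8.0000e-04  1.5696e+00] w 0.0453 q [-0.03  0.69 -0.38  1.84  0.38  0.69 -0.63] F [ 0.7 -0.2 -1. ]
units [0.022 0.071 1.655]
```

View pics/w3.png

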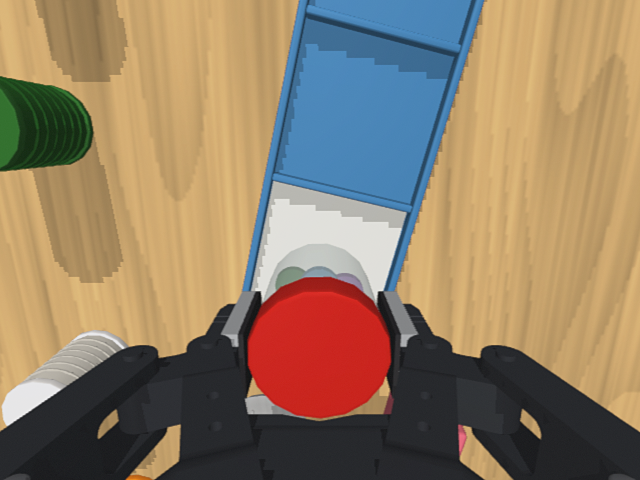

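```bash
python3 -m handwheel '[[0.02,0.07,0.6,0,0,0],[0,0,0.6,0,0,0],[0,0,0.3,0,0,0],[0,0,0.1,0,0,0],[0,0,0,0,0,0],[0,0,0,0,0,0]]'
python3 -m handwheel '[[0,0,0,0,0,0],[0,0,0,0,0,0],[0,0,0,0,0,0],[0,0,0,0,0,0]]' -1
python3 -m handwheel '[[0,0,-0.5,0,0,0],[0,0,-1,0,0,0],[0,0,-1,0,0,0],[0,0,-1,0,0,0],[0,0,-0.5,0,0,0],[0,0,0,0,0,0]]'
python3 d.py 0.4266 0.184 0.12;python3 - <<'E'
from h import *
f=bot.grab_frame('wrist'); cv2.imwrite('pics/w4.png',f['pixels'])
E
```

```text
clock: 9.85
position: [0.5677, 0.114, 0.0292]
tool_rot: [3.141, -0.0, 1.57]
force: [0.3, 1.1, -0.4]
grip_width: 0.0455
clock: 10.35
position: [0.5675, 0.114, 0.0288]
tool_rot: [3.142, -0.0, 1.57]
force: [0.2, -0.2, -0.4]
grip_width: 0.0854
clock: 11.1
position: [0.5678, 0.114, 0.1296]
tool_rot: [3.14, -0.0, 1.57]
force: [0.6, 0.2, -0.8]
grip_width: 0.0854
t 11.1 pos [0.5678 0.114  0.1296] rpy [ 3.1402e+00 -2.0000e-04  1.5701e+00] w 0.0854 q [-0.    0.6  -0.42  1.8   0.33  0.81 -0.59] F [ 0.6  0.2 -0.8]
units [ 2.797 -5.652  0.375]
```

View pics/w4.png

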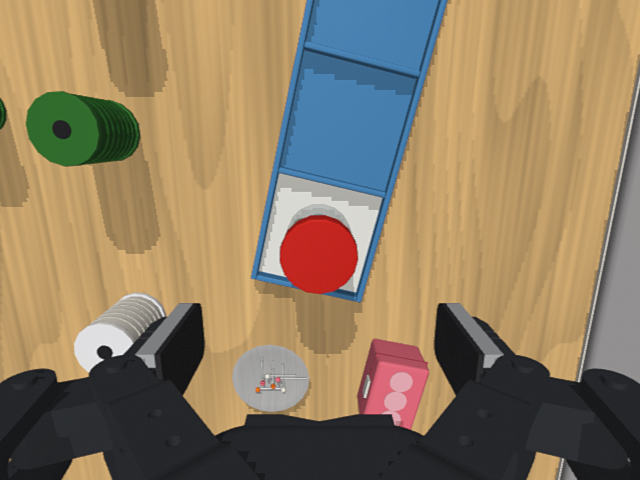

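```bash
python3 -m handwheel '[[0.4,-0.8,0,0,0,0],[0.4,-0.8,0,0,0,0],[0.4,-0.8,0,0,0,0],[0.4,-0.8,0,0,0,0],[0.4,-0.8,0,0,0,0],[0.4,-0.8,0,0,0,0],[0.4,-0.85,0.37,0,0,0],[0,0,0,0,0,0]]' -0.5
python3 d.py 0.4266 0.184 0.018;python3 - <<'E'
from h import *
f=bot.grab_frame('wrist'); 
d=max(bot.trace(f,'spool_green'),key=lambda x:x['region'].sum()); print(fit('spool_green',[(f,d['region'])]), d['score'],d['region'].sum())
d=max(bot.trace(f,'spool_white'),key=lambda x:x['region'].sum()); print(fit('spool_white',[(f,d['region'])]), d['score'],d['region'].sum())
cv2.imwrite('pics/w5.png',f['pixels'])
E
```

```text
clock: 12.15
position: [0.4245, 0.1844, 0.1185]
tool_rot: [-3.139, 0.001, 1.572]
force: [-0.1, -0.3, -0.1]
grip_width: 0.0642
t 12.15 pos [0.4245 0.1844 0.1185] rpy [-3.1393e+00  8.0000e-04  1.5724e+00] w 0.0642 q [-0.19  0.47 -0.44  2.1   0.33  0.64 -0.86] F [-0.1 -0.3 -0.1]
units [-0.013  0.093  4.02 ]
(array([0.42740716, 0.18570331]), np.float64(0.04727737236196616)) 0.92 4383
(array([0.42859208, 0.08813339]), np.float64(0.6688225054319513)) 0.94 1629
```

View pics/w5.png

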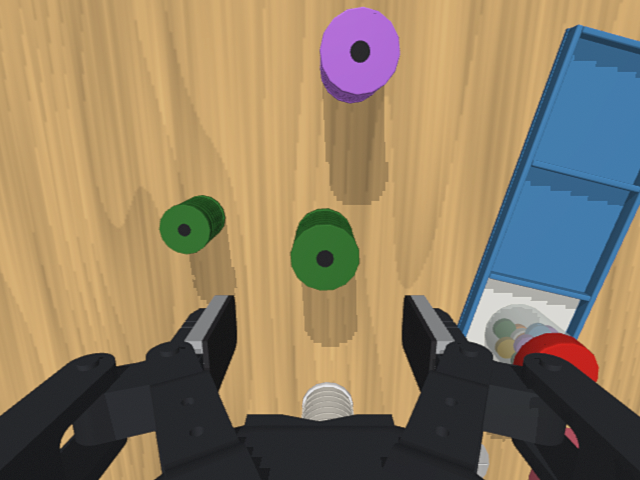

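```bash
python3 -m handwheel '[[0.05,0.11,0.6,0,0,0],[0,0,0.7,0,0,0],[0,0,0.7,0,0,0],[0,0,0.7,0,0,0],[0,0,0.7,0,0,0],[0,0,0.5,0,0,0],[0,0,0.12,0,0,0],[0,0,0,0,0,0]]'
python3 -m handwheel '[[0,0,0,0,0,0],[0,0,0,0,0,0],[0,0,0,0,0,0],[0,0,0,0,0,0],[0,0,0,0,0,0]]' 1 40
python3 -m handwheel '[[0,0,-0.5,0,0,0],[0,0,-0.8,0,0,0],[0,0,-0.8,0,0,0],[0,0,-0.8,0,0,0],[0,0,-0.8,0,0,0],[0,0,0,0,0,0]]'
python3 d.py 0.5847 0.1889 0.11;python3 - <<'E'
from h import *
f=bot.grab_frame('wrist'); cv2.imwrite('pics/w6.png',f['pixels'])
E
```

```text
clock: 13.3
position: [0.4291, 0.1853, 0.019]
tool_rot: [-3.142, 0.0, 1.57]
force: [0.2, 0.2, -0.2]
grip_width: 0.064
clock: 13.92
position: [0.4293, 0.1854, 0.0197]
tool_rot: [3.141, -0.0, 1.57]
force: [-0.5, -0.8, 7.4]
grip_width: 0.0388
clock: 14.68
position: [0.4297, 0.1854, 0.1133]
tool_rot: [3.139, -0.001, 1.57]
force: [0.8, 1.0, -0.9]
grip_width: 0.0391
t 14.675 pos [0.4297 0.1854 0.1133] rpy [ 3.1390e+00 -1.0000e-03  1.5698e+00] w 0.0391 q [-0.19  0.49 -0.44  2.09  0.35  0.63 -0.87] F [ 0.8  1.  -0.9]
units [0.144 6.198 0.148]
```

View pics/w6.png

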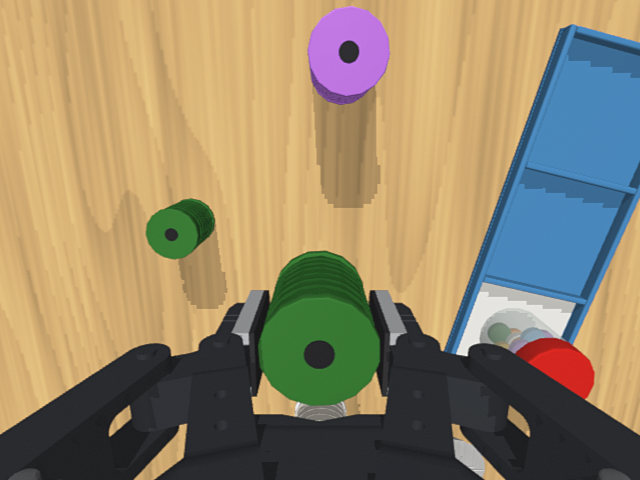

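```bash
python3 -m handwheel '[[0.14,0.5,0,0,0,0],[0,0.9,0,0,0,0],[0,0.9,0,0,0,0],[0,0.9,0,0,0,0],[0,0.9,0,0,0,0],[0,0.9,0,0,0,0],[0,0.8,0,0,0,0],[0,0.4,0,0,0,0]]' >/dev/null
python3 -m handwheel '[[0,0,0.5,0,0,0],[0,0,0.8,0,0,0],[0,0,0.8,0,0,0],[0,0,0.8,0,0,0],[0,0,0.5,0,0,0],[0,0,0,0,0,0],[0,0,0,0,0,0]]'
python3 d.py 0.5847 0.1889 0.0235
```

```text
clock: 16.6
position: [0.5843, 0.1889, 0.0271]
tool_rot: [3.141, -0.0, 1.57]
force: [-0.3, 0.3, -0.5]
grip_width: 0.0391
t 16.6 pos [0.5843 0.1889 0.0271] rpy [ 3.1409e+00 -3.0000e-04  1.5702e+00] w 0.0391 q [-0.16  0.79 -0.36  1.74  0.42  0.68 -0.76] F [-0.3  0.3 -0.5]
units [0.001 0.015 0.142]
```

```bash
python3 -m handwheel '[[0,0,0.12,0,0,0],[0,0,0,0,0,0]]'
python3 -m handwheel '[[0,0,0,0,0,0],[0,0,0,0,0,0],[0,0,0,0,0,0]]' -0.6
python3 -m handwheel '[[0,0,-0.5,0,0,0],[0,0,-1,0,0,0],[0,0,-1,0,0,0],[0,0,-1,0,0,0],[0,0,-0.5,0,0,0]]'
python3 -m handwheel '[[0.6,-0.8,0,0,0,0],[0.6,-0.8,0,0,0,0],[0.6,-0.8,0,0,0,0],[0.6,-0.8,0,0,0,0],[0.6,-0.8,0,0,0,0],[0.6,-0.8,0,0,0,0],[0.49,-0.85,0.1,0,0,0],[0,0,0,0,0,0]]'
python3 d.py 0.4433 0.291 0.018;python3 - <<'E'
from h import *
f=bot.grab_frame('wrist'); 
d=max(bot.trace(f,'spool_purple'),key=lambda x:x['region'].sum()); print(fit('spool_purple',[(f,d['region'])]), d['score'],d['region'].sum())
cv2.imwrite('pics/w7.png',f['pixels'])
E
```

```text
clock: 16.85
position: [0.5841, 0.1887, 0.0237]
tool_rot: [3.141, -0.0, 1.57]
force: [0.1, 0.1, -1.4]
grip_width: 0.0386
clock: 17.23
position: [0.584, 0.1887, 0.0236]
tool_rot: [3.141, -0.0, 1.57]
force: [0.2, -0.0, -0.6]
grip_width: 0.0685
clock: 17.85
position: [0.5845, 0.1889, 0.1255]
tool_rot: [3.14, -0.001, 1.57]
force: [-0.4, 0.1, 0.3]
grip_width: 0.0683
clock: 18.85
position: [0.4414, 0.292, 0.1211]
tool_rot: [-3.141, -0.0, 1.573]
force: [0.8, -0.2, 0.6]
grip_width: 0.0682
t 18.85 pos [0.4414 0.292  0.1211] rpy [-3.141  -0.      1.5729] w 0.0682 q [-0.37  0.55 -0.44  1.93  0.34  0.73 -1.01] F [ 0.8 -0.2  0.6]
units [-0.041  0.08   4.124]
(array([0.44377585, 0.29284284]), np.float64(0.04509471696016887)) 0.7 4302
```

View pics/w7.png

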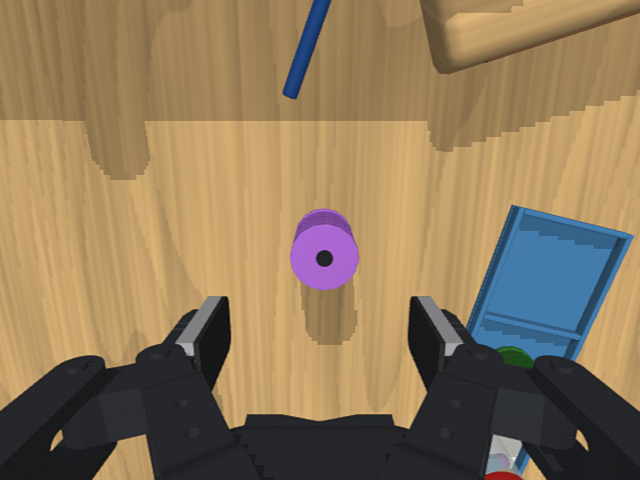

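```bash
python3 -m handwheel '[[0.02,0.08,0.6,0,0,0],[0,0,0.7,0,0,0],[0,0,0.7,0,0,0],[0,0,0.7,0,0,0],[0,0,0.7,0,0,0],[0,0,0.6,0,0,0],[0,0,0.12,0,0,0],[0,0,0,0,0,0]]'
python3 -m handwheel '[[0,0,0,0,0,0],[0,0,0,0,0,0],[0,0,0,0,0,0],[0,0,0,0,0,0],[0,0,0,0,0,0]]' 1 40
python3 -m handwheel '[[0,0,-0.5,0,0,0],[0,0,-0.9,0,0,0],[0,0,-0.9,0,0,0],[0,0,-0.9,0,0,0],[0,0,-0.9,0,0,0],[0,0,0,0,0,0]]'
python3 d.py 0.609 -0.2828 0.12
```

```text
clock: 19.95
position: [0.4448, 0.2917, 0.0181]
tool_rot: [3.142, -0.0, 1.57]
force: [0.4, 0.5, -0.1]
grip_width: 0.0682
clock: 20.58
position: [0.4451, 0.2917, 0.0187]
tool_rot: [3.141, -0.0, 1.57]
force: [-0.6, -0.7, 6.3]
grip_width: 0.0391
clock: 21.32
position: [0.4456, 0.292, 0.1226]
tool_rot: [3.139, -0.002, 1.57]
force: [0.5, 0.7, -1.5]
grip_width: 0.0393
t 21.325 pos [0.4456 0.292  0.1226] rpy [ 3.1389e+00 -1.7000e-03  1.5700e+00] w 0.0393 q [-0.36  0.55 -0.44  1.92  0.35  0.73 -1.01] F [ 0.5  0.7 -1.5]
units [-22.985   6.556   0.084]
```

```bash
python3 -m handwheel '[[-0.5,0.3,0,0,0,0],[-1,0.3,0,0,0,0],[-1,0.3,0,0,0,0],[-1,0.3,0,0,0,0],[-1,0.3,0,0,0,0],[-1,0.3,0,0,0,0],[-1,0.3,0,0,0,0],[-1,0.3,0,0,0,0]]'
python3 -m handwheel '[[-1,0.3,0,0,0,0],[-1,0.3,0,0,0,0],[-1,0.3,0,0,0,0],[-1,0.3,0,0,0,0],[-1,0.3,0,0,0,0],[-1,0.3,0,0,0,0],[-1,0.3,0,0,0,0],[-1,0.3,0,0,0,0]]' 
python3 -m handwheel '[[-1,0.3,0,0,0,0],[-1,0.3,0,0,0,0],[-1,0.3,0,0,0,0],[-1,0.3,0,0,0,0],[-1,0.3,0,0,0,0],[-1,0.25,0.3,0,0,0],[-1,0,0.6,0,0,0],[-0.5,0,0.6,0,0,0]]' 
python3 -m handwheel '[[0,0,0.5,0,0,0],[0,0,0,0,0,0],[0,0,0,0,0,0]]' 
python3 d.py 0.609 -0.2828 0.025;python3 - <<'E'
from h import *
f=bot.grab_frame('wrist'); 
cv2.imwrite('pics/w8.png',f['pixels'])
E
```

```text
clock: 22.32
position: [0.5046, 0.1019, 0.1198]
tool_rot: [-3.14, 0.001, 1.57]
force: [0.6, -0.1, 0.1]
grip_width: 0.0391
clock: 23.32
position: [0.564, -0.098, 0.1196]
tool_rot: [-3.14, 0.0, 1.57]
force: [-0.3, -0.9, -0.5]
grip_width: 0.0393
clock: 24.32
position: [0.607, -0.2857, 0.0812]
tool_rot: [-3.14, 0.0, 1.569]
force: [-1.2, -0.6, -0.1]
grip_width: 0.0389
clock: 24.7
position: [0.6087, -0.2826, 0.071]
tool_rot: [3.141, -0.0, 1.572]
force: [0.7, 0.2, -1.2]
grip_width: 0.0388
t 24.7 pos [ 0.6087 -0.2826  0.071 ] rpy [ 3.1411e+00 -2.0000e-04  1.5715e+00] w 0.0388 q [ 0.59  0.8  -0.39  1.57  0.37  0.85  0.06] F [ 0.7  0.2 -1.2]
units [-0.01   0.012  1.84 ]
```

View pics/w8.png

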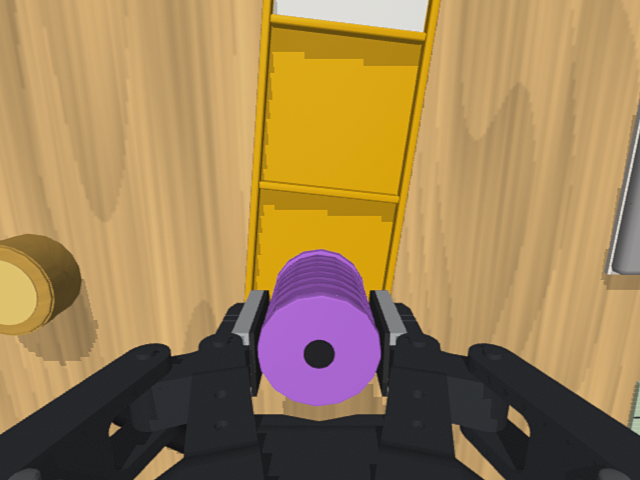

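```bash
python3 -m handwheel '[[0,0,0.6,0,0,0],[0,0,0.7,0,0,0],[0,0,0.4,0,0,0],[0,0,0.2,0,0,0],[0,0,0.04,0,0,0],[0,0,0,0,0,0],[0,0,0,0,0,0]]'
python3 -m handwheel '[[0,0,0,0,0,0],[0,0,0,0,0,0],[0,0,0,0,0,0]]' -0.6
python3 -m handwheel '[[0,0,-0.5,0,0,0],[0,0,-1,0,0,0],[0,0,-1,0,0,0],[0,0,-1,0,0,0],[0,0,-0.5,0,0,0]]'
python3 -m handwheel '[[0.9,-0.7,0,0,0,0],[1,-0.76,0,0,0,0],[1,-0.76,0,0,0,0],[1,-0.76,0,0,0,0],[1,-0.76,0,0,0,0],[1,-0.76,0,0,0,0],[1,-0.76,0,0,0,0],[1,-0.76,0,0,0,0]]'
python3 -m handwheel '[[0.98,-0.78,0,0,0,0],[0,0,0,0,0,0],[0,0,0,0,0,0]]'
python3 d.py 0.4388 -0.0606 0.018;python3 - <<'E'
from h import *
f=bot.grab_frame('wrist'); 
d=max(bot.trace(f,'spool_orange'),key=lambda x:x['region'].sum()); print(fit('spool_orange',[(f,d['region'])]), d['score'],d['region'].sum())
cv2.imwrite('pics/w9.png',f['pixels'])
E
```

```text
clock: 25.62
position: [0.6084, -0.2836, 0.0222]
tool_rot: [3.141, 0.0, 1.57]
force: [-0.9, -0.4, -1.3]
grip_width: 0.0391
clock: 26.0
position: [0.6082, -0.2836, 0.0221]
tool_rot: [3.142, 0.0, 1.57]
force: [-0.7, -0.3, 0.5]
grip_width: 0.0679
clock: 26.62
position: [0.6088, -0.2838, 0.1241]
tool_rot: [3.14, 0.001, 1.57]
force: [0.7, -1.2, -0.7]
grip_width: 0.0682
clock: 27.62
position: [0.4571, -0.0852, 0.1222]
tool_rot: [3.142, 0.0, 1.57]
force: [0.7, 0.1, 0.5]
grip_width: 0.0685
clock: 28.0
position: [0.4388, -0.0618, 0.1222]
tool_rot: [3.141, 0.0, 1.57]
force: [-0.7, -1.0, -1.0]
grip_width: 0.0682
t 28.0 pos [ 0.4388 -0.0618  0.1222] rpy [3.1411e+00 2.0000e-04 1.5701e+00] w 0.0682 q [ 0.37  0.44 -0.46  2.14  0.33  0.62 -0.32] F [-0.7 -1.  -1. ]
units [ 5.000e-02 -3.000e-03  4.169e+00]
(array([ 0.43956643, -0.05848309]), np.float64(0.039210167058392975)) 0.85 4268
```

View pics/w9.png

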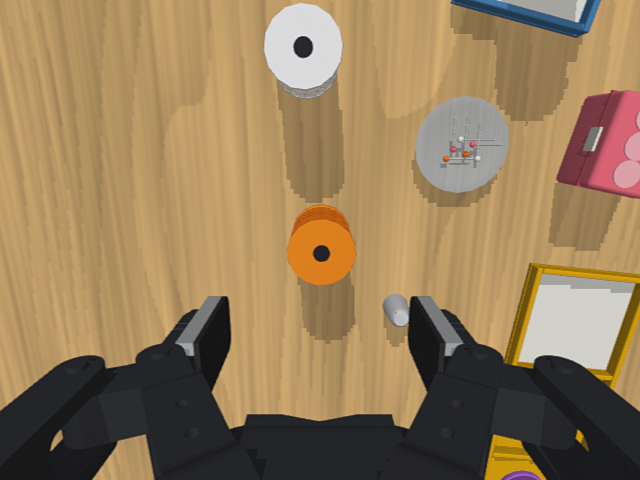

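```bash
python3 -m handwheel '[[0.09,0.02,0.6,0,0,0],[0,0,0.7,0,0,0],[0,0,0.7,0,0,0],[0,0,0.7,0,0,0],[0,0,0.7,0,0,0],[0,0,0.6,0,0,0],[0,0,0.15,0,0,0],[0,0,0,0,0,0]]'
python3 -m handwheel '[[0,0,0,0,0,0],[0,0,0,0,0,0],[0,0,0,0,0,0],[0,0,0,0,0,0],[0,0,0,0,0,0]]' 1 40
python3 -m handwheel '[[0,0,-0.5,0,0,0],[0,0,-0.9,0,0,0],[0,0,-0.9,0,0,0],[0,0,-0.9,0,0,0],[0,0,-0.9,0,0,0],[0,0,0,0,0,0]]'
python3 d.py 0.6175 -0.2053 0.06
```

```text
clock: 29.1
position: [0.4388, -0.0591, 0.0181]
tool_rot: [-3.141, -0.0, 1.57]
force: [-0.0, -0.4, 0.4]
grip_width: 0.0683
clock: 29.72
position: [0.4392, -0.0593, 0.0189]
tool_rot: [3.141, 0.0, 1.57]
force: [-1.5, -0.1, 8.9]
grip_width: 0.0393
clock: 30.48
position: [0.4396, -0.0595, 0.1227]
tool_rot: [3.139, 0.001, 1.57]
force: [0.4, 0.1, -1.7]
grip_width: 0.039
t 30.475 pos [ 0.4396 -0.0595  0.1227] rpy [3.1386e+00 6.0000e-04 1.5697e+00] w 0.039 q [ 0.37  0.44 -0.46  2.14  0.34  0.62 -0.33] F [ 0.4  0.1 -1.7]
units [-5.822  7.115  2.532]
```

```bash
python3 -m handwheel '[[-0.5,0.6,0,0,0,0],[-0.8,1,0,0,0,0],[-0.8,1,0,0,0,0],[-0.8,1,0,0,0,0],[-0.8,1,0,0,0,0],[-0.8,1,0,0,0,0],[-0.8,1,0,0,0,0],[-0.52,0.51,0,0,0,0]]'
python3 -m handwheel '[[0,0,0.6,0,0,0],[0,0,0.7,0,0,0],[0,0,0.7,0,0,0],[0,0,0,0,0,0],[0,0,0,0,0,0]]'
python3 d.py 0.6175 -0.2053 0.0225;python3 - <<'E'
from h import *
f=bot.grab_frame('wrist'); 
cv2.imwrite('pics/w10.png',f['pixels'])
E
```

```text
clock: 31.48
position: [0.617, -0.2057, 0.12]
tool_rot: [-3.141, -0.0, 1.57]
force: [0.4, 0.2, -1.9]
grip_width: 0.039
clock: 32.1
position: [0.6167, -0.2046, 0.071]
tool_rot: [3.141, -0.0, 1.571]
force: [-0.1, -0.2, -0.5]
grip_width: 0.0389
t 32.1 pos [ 0.6167 -0.2046  0.071 ] rpy [ 3.1414e+00 -1.0000e-04  1.5706e+00] w 0.0389 q [ 0.49  0.78 -0.4   1.63  0.38  0.81 -0.08] F [-0.1 -0.2 -0.5]
units [-0.03   0.033  1.941]
```

View pics/w10.png

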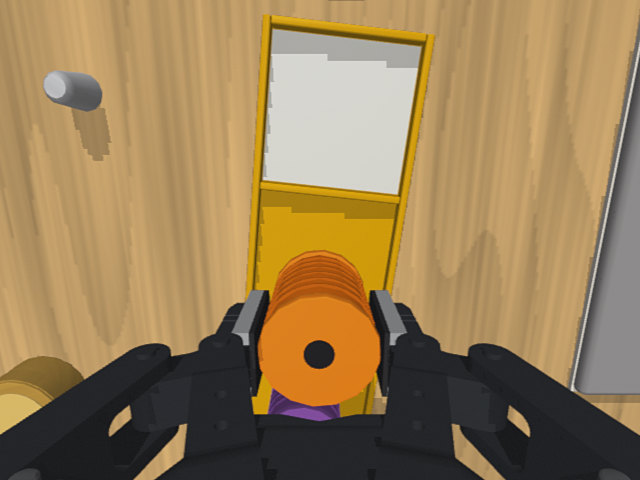

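```bash
python3 -m handwheel '[[0,0.03,0.6,0,0,0],[0,0,0.7,0,0,0],[0,0,0.4,0,0,0],[0,0,0.2,0,0,0],[0,0,0.03,0,0,0],[0,0,0,0,0,0],[0,0,0,0,0,0]]'
python3 -m handwheel '[[0,0,0,0,0,0],[0,0,0,0,0,0],[0,0,0,0,0,0]]' -0.6
python3 -m handwheel '[[0,0,-0.5,0,0,0],[0,0,-1,0,0,0],[0,0,-1,0,0,0],[0,0,-1,0,0,0],[0,0,-0.5,0,0,0]]'
python3 -m handwheel '[[1,0,0,0,0,0],[1,0,0,0,0,0],[1,0,0,0,0,0],[1,0,0,0,0,0],[1,0,0,0,0,0],[1,0,0,0,0,0],[1,0,0,0,0,0],[1,0.14,0,0,0,0]]'
python3 -m handwheel '[[0.18,0,0,0,0,0.0223],[0,0,0,0,0,0],[0,0,0,0,0,0]]'
python3 d.py 0.6208 -0.0008 0.012;python3 - <<'E'
from h import *
f=bot.grab_frame('wrist'); 
d=max(bot.trace(f,'bobbin_box'),key=lambda x:x['region'].sum()); print(fit('bobbin_box',[(f,d['region'])]), d['score'],d['region'].sum())
cv2.imwrite('pics/w11.png',f['pixels'])
E
```

```text
clock: 33.02
position: [0.6174, -0.2049, 0.0228]
tool_rot: [3.141, 0.0, 1.57]
force: [0.0, -0.2, 0.0]
grip_width: 0.0391
clock: 33.4
position: [0.6173, -0.2048, 0.0226]
tool_rot: [3.141, 0.0, 1.57]
force: [-0.1, -0.7, -0.2]
grip_width: 0.0685
clock: 34.02
position: [0.6178, -0.2049, 0.1246]
tool_rot: [3.14, 0.001, 1.57]
force: [-0.6, 0.3, -1.4]
grip_width: 0.0684
clock: 35.02
position: [0.6206, -0.0041, 0.1226]
tool_rot: [-3.141, 0.0, 1.57]
force: [0.5, -0.3, 0.2]
grip_width: 0.0684
clock: 35.4
position: [0.6208, -0.0008, 0.1225]
tool_rot: [-3.141, 0.0, 1.433]
force: [0.0, -0.7, -0.1]
grip_width: 0.0687
t 35.4 pos [ 0.6208 -0.0008  0.1225] rpy [-3.1414e+00  4.0000e-04  1.4328e+00] w 0.0687 q [ 0.17  0.67 -0.4   1.69  0.32  0.85 -0.5 ] F [ 0.  -0.7 -0.1]
units [3.000e-03 1.000e-03 4.421e+00]
(array([ 0.62116269,  0.00080029, -0.20225556]), np.float64(0.04714081185784069)) 0.58 5693
```

View pics/w11.png

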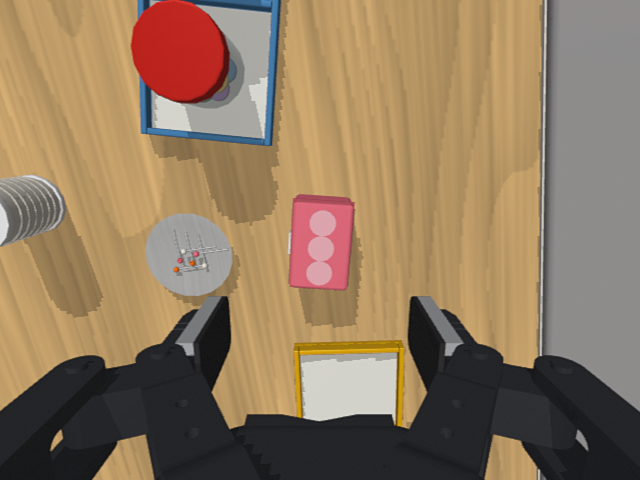

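```bash
python3 -m handwheel '[[0.05,0.01,0.6,0,0,0.0095],[0,0,0.8,0,0,0],[0,0,0.8,0,0,0],[0,0,0.8,0,0,0],[0,0,0.8,0,0,0],[0,0,0.5,0,0,0],[0,0,0.1,0,0,0],[0,0,0,0,0,0]]'
python3 -m handwheel '[[0,0,0,0,0,0],[0,0,0,0,0,0],[0,0,0,0,0,0],[0,0,0,0,0,0],[0,0,0,0,0,0]]' 1 40
python3 -m handwheel '[[0,0,-0.5,0,0,0],[0,0,-0.8,0,0,0],[0,0,-0.8,0,0,0],[0,0,-0.8,0,0,0],[0,0,0,0,0,-0.0145],[0,0,0,0,0,0]]'
python3 d.py 0.626 -0.1278 0.05;python3 - <<'E'
from h import *
f=bot.grab_frame('wrist'); 
cv2.imwrite('pics/w12.png',f['pixels'])
E
```

```text
clock: 36.5
position: [0.6215, 0.001, 0.0128]
tool_rot: [3.141, -0.0, 1.37]
force: [-0.4, 0.4, 0.6]
grip_width: 0.0685
clock: 37.12
position: [0.6217, 0.0009, 0.0133]
tool_rot: [3.141, -0.0, 1.37]
force: [-1.6, -0.5, 6.1]
grip_width: 0.0374
clock: 37.88
position: [0.6215, 0.0007, 0.086]
tool_rot: [3.141, -0.0, 1.461]
force: [-0.4, -0.5, -0.4]
grip_width: 0.0371
t 37.875 pos [0.6215 0.0007 0.086 ] rpy [ 3.1409e+00 -2.0000e-04  1.4610e+00] w 0.0371 q [ 0.16  0.72 -0.39  1.71  0.36  0.79 -0.5 ] F [-0.4 -0.5 -0.4]
units [-5.092  0.742  1.441]
```

View pics/w12.png

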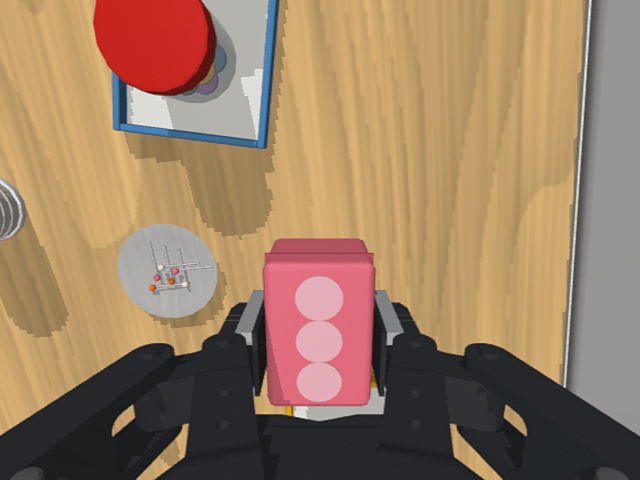

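```bash
python3 -m handwheel '[[-0.5,0.1,0,0,0,0],[-1,0.14,0,0,0,0],[-1,0.14,0,0,0,0],[-1,0.14,0,0,0,0],[-1,0.14,0,0,0,0],[-0.59,0.08,0,0,0,0],[0,0,0.7,0,0,0],[0,0,0.7,0,0,0]]'
python3 -m handwheel '[[0,0,0,0,0,0],[0,0,0,0,0,0]]'
python3 d.py 0.626 -0.1278 0.017;python3 - <<'E'
from h import *
f=bot.grab_frame('wrist'); 
cv2.imwrite('pics/w13.png',f['pixels'])
E
```

```text
clock: 38.92
position: [0.6255, -0.1265, 0.0485]
tool_rot: [-3.141, -0.001, 1.462]
force: [-0.3, 0.1, -1.3]
grip_width: 0.0369
clock: 39.17
position: [0.6259, -0.1268, 0.05]
tool_rot: [-3.141, -0.0, 1.462]
force: [-0.0, 0.7, -0.2]
grip_width: 0.0373
t 39.175 pos [ 0.6259 -0.1268  0.05  ] rpy [-3.1414e+00 -3.0000e-04  1.4625e+00] w 0.0373 q [ 0.35  0.79 -0.37  1.67  0.38  0.76 -0.31] F [-0.   0.7 -0.2]
units [-0.04   0.007  1.319]
```

View pics/w13.png

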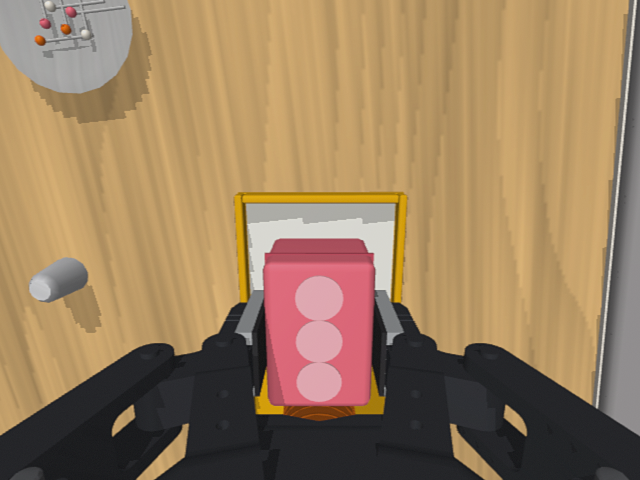

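```bash
python3 -m handwheel '[[0,0,0.5,0,0,0],[0,0,0.5,0,0,0],[0,0,0.2,0,0,0],[0,0,0.1,0,0,0],[0,0,0,0,0,0],[0,0,0,0,0,0]]'
python3 -m handwheel '[[0,0,0,0,0,0],[0,0,0,0,0,0],[0,0,0,0,0,0]]' -0.6
python3 -m handwheel '[[0,0,-0.5,0,0,0],[0,0,-1,0,0,0],[0,0,-1,0,0,0],[0,0,-1,0,0,0],[0,0,-1,0,0,0],[0,0,-1,0,0,0],[0,0,-1,0,0,0],[0,0,-1,0,0,0]]'
python3 -m handwheel '[[-1,0,0,0,0,0],[-1,0,0,0,0,0],[-1,0,0,0,0,0],[-1,0,0,0,0,0],[-1,0,0,0,0,0],[-1,0,0,0,0,0],[-1,0,0,0,0,0],[-1,0,0,0,0,0]]'
python3 -m handwheel '[[-1,0,0,0,0,0],[-1,0,0,0,0,0],[-1,0,0,0,0,0],[-1,0,0,0,0,0],[-1,0,0,0,0,0],[-1,0,0,0,0,0],[-1,0,0,0,0,0],[-1,0,0,0,0,0]]'
python3 - <<'E'
from h import *
fr=[bot.grab_frame(c) for c in('scene','side')]
for f,n in zip(fr,'ab'): cv2.imwrite(f'pics/end{n}.png',f['pixels'])
T={'tray_yellow':(.6175,-.2054,-.1095),'tray_blue':(.5847,.1889,np.pi-.2355)}
for n,t in dict(spool_orange='tray_yellow',spool_purple='tray_yellow',bobbin_box='tray_yellow',spool_green='tray_blue',button_jar='tray_blue',spool_white=None,pin_tin=None).items():
    obs=[]
    for f in fr:
        d=sorted(bot.trace(f,n),key=lambda x:-x['score'])
        if n=='spool_green': d=sorted(d,key=lambda x:-x['region'].sum())
        if d: obs.append((f,d[0]['region'])); print(n,np.round(d[0]['point']),round(d[0]['score'],2),len(d))
    p,c=fit(n,obs,0.003 if t else 0)
    o=''
    if t: x,y,a=T[t]; dx,dy=p[0]-x,p[1]-y; o=np.round([np.cos(a)*dx+np.sin(a)*dy,-np.sin(a)*dx+np.cos(a)*dy],4)
    print('  ',np.round(p,4),round(c,3),t,o)
E
```

```text
clock: 39.98
position: [0.626, -0.1276, 0.0178]
tool_rot: [3.141, -0.0, 1.462]
force: [0.1, 0.9, -0.5]
grip_width: 0.0375
clock: 40.35
position: [0.6259, -0.1276, 0.0177]
tool_rot: [3.141, 0.0, 1.462]
force: [0.3, -0.0, 0.6]
grip_width: 0.068
clock: 41.35
position: [0.6258, -0.1275, 0.2069]
tool_rot: [3.141, 0.0, 1.462]
force: [0.2, 0.0, -0.0]
grip_width: 0.0683
clock: 42.35
position: [0.6039, -0.3271, 0.2061]
tool_rot: [3.141, 0.0, 1.462]
force: [-0.1, -0.3, -0.2]
grip_width: 0.0686
clock: 43.35
position: [0.5819, -0.5266, 0.2052]
tool_rot: [3.142, -0.0, 1.462]
force: [-0.6, -0.3, 1.0]
grip_width: 0.0685
spool_orange [192. 294.] 0.74 1
spool_orange [258. 186.] 0.72 1
   [ 0.6169 -0.2064] 0.176 tray_yellow [-0.0005 -0.0011]
spool_purple [154. 287.] 0.75 2
spool_purple [275. 172.] 0.88 2
   [ 0.6076 -0.2843] 0.128 tray_yellow [-0.0012 -0.0795]
bobbin_box [235. 310.] 0.7 1
bobbin_box [243. 210.] 0.81 1
   [ 0.6243 -0.1282 -0.0843] 0.114 tray_yellow [-0.0016  0.0775]
spool_green [404. 308.] 0.96 2
spool_green [222. 310.] 0.67 3
   [0.5832 0.1869] 0.095 tray_blue [0.001  0.0023]
button_jar [367. 294.] 0.78 1
button_jar [245. 281.] 0.61 1
   [0.5666 0.1134] 0.082 tray_blue [0.     0.0776]
spool_white [335. 239.] 0.59 1
spool_white [338. 267.] 0.69 2
   [0.4299 0.0472] 0.072 None 
pin_tin [176. 229.] 0.84 1
pin_tin [344. 188.] 0.74 1
   [ 0.4443 -0.2955] 0.082 None
```

View pics/enda.png

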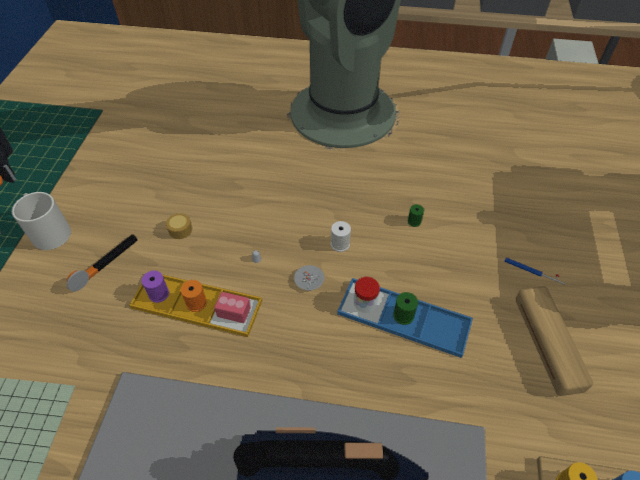

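View pics/endb.png

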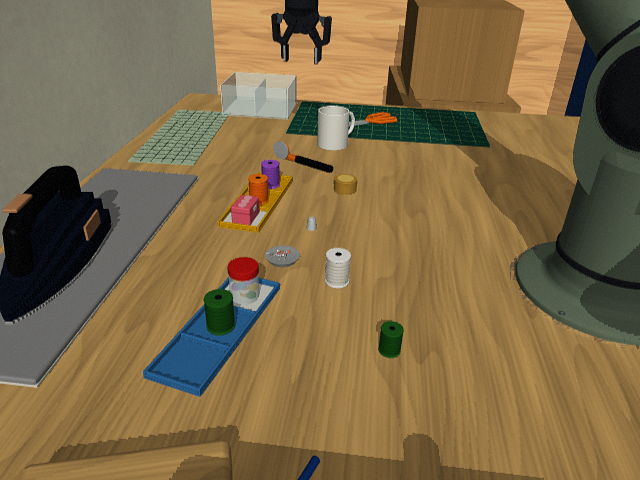

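Everything stands upright: purple, orange and box are in the yellow tray at (154,287), (192,294) and (235,310), and the jar and large green spool are in the blue tray at (367,294) and (404,308). The gripper is clear, so I'm handing in.

```bash
python3 -c "
from workcell import bot
print(bot.job_done())"
```

```text
the job is handed in; nothing more can be done
None
```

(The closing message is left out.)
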